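Check the spice mill's wheel and snap its hub cap on

ROBOT

A 6-joint arm with a two-finger parallel gripper is mounted at the origin on the work surface. World frame = base frame: x ahead of the robot, y to its left, z up, the work surface at z = 0. Lengths are in m, angles in rad, forces in N, time in s.
With the tool pointing down it reaches from about 0.4 to 0.825 m from the base axis. Payload 7 kg.
Tool frame: the origin (TCP) lies at the very end of the fingers, on their centre line; the grasp point (between the pads) lies 19 mm behind it; x points along the fingers, y is the direction in which the jaws open and shut, and the axes are right-handed (so a half turn about x gives the same grasp; the last joint's range is limited). The gripper opens to 88 mm and grips with 3 to 60 N. Pads are 19 mm wide; open, the fingers measure 130 mm over their backs; the gripper's body (78 mm by 193 mm) begins 47 mm behind the grasp point.
Start: joints at [-0.889, 0.359, 0.012, 0, -1.224, -0.288], TCP at [0.259, -0.623, 0.227] pointing down, gripper open.
Joint ranges: [-3.07, 3.07], [-1.43, 2.12], [-1.02, 1.25], [-3.03, 1.67], [-3.05, -0], [-3.03, 3.03]. Speed limits (rad/s): [2.39, 2.39, 3.01, 3.14, 3.14, 3.14].

INTERFACE

Orientations are given as [roll, pitch, yaw] about the fixed x, y, z axes, in that order (R = Rz(yaw) Ry(pitch) Rx(roll)).
In Python, from station import arm gives the robot as it stands.
- The arm moves only by the shell command python3 -m inch 'ROWS' [OPENING] [FORCE]. ROWS is text: rows parted by semicolons, each of 6 numbers parted by spaces: the shift along the world's x, y, z in units of 30 mm (1.0 is 30 mm), then the turn, a rotation vector about the world's x, y, z in units of 5 degrees (1.0 is 5 degrees). In form: dx dy dz wx wy wz; .... A call has 1 to 12 rows; each row shifts and turns the commanded pose from where the row before left it; what a row does not reach is not made up. A row lasts 1/8 s, in which the tool goes at most 62.5 mm and 10.7 degrees, less where a joint would pass 70% of its speed; a pose out of reach is approached as far as the arm can. A call is refused whole if a number of a shift passes 1 or a number of a turn 1, either way. A call with a gripper value outside its range is refused whole. OPENING is the opening, from 0 (shut) to 1 (fully open), set as the call begins (- or left out, the last holds). The fingers move at their own pace and stop on an object; FORCE is the grip in N (left out, the last holds). Time passes only in rows, so rows that do not move let the fingers close. It gives the time, the measured TCP pose, the force and the opening at its end, in the units of the state.
- arm.get_state(): the state, without advancing time (a new reading comes with each control period).
- arm.grab_frame(name): name is "scene" or "top" or "wrist"; returns a dict with "frame" (400x640x3 uint8, red, green, blue), "range_z" (400x640 float32, m along the optical axis (not along the pixel's ray), 0 where there is no reading), "mtx" (3x3 intrinsics, pixels), "dist_coeffs" ([k1, k2, p1, p2, k3] as OpenCV has them; the pictures are not rectified), "pose" (4x4, takes a point from camera to world coordinates). Camera axes: x right, y up, looking along -z (the intrinsics and any distortion apply to the point x, -y, -z); pixel columns grow to the right and rows downward; lengths in m; the calibration is good to about 2 mm. A picture is of the moment at which its call begins.
- arm.job_done(): hands the job in, once; it reports no verdict.
Trained networks look in a picture, given as the dict that the camera call returned (one of the last four; its "shot" number tells which), for a name from the list of things; names that differ only in an ending like _2 or _b are one class to them, and where a whole thing is asked for, a point or a joint stands for the part that bears it (a point fixed in the world has none). Each returns a list of dicts, best first, with "confidence" (0 to 1); they miss things now and then, are a little off and sometimes report something else, mostly with a low value. They report only what shows in the picture. A call takes as long as a camera call. They do not tell look-alikes from the thing itself.
- arm.search_frame(picture, target): "extent" ([centre column, centre row, width, height] as shares, 0 to 1, of the picture: columns of its width, rows of its height, round what is visible of it).
- arm.masks_of(picture, target): "mask" (400x640 bool, what is visible of it) and "extent" ([centre column, centre row, width, height] as shares, 0 to 1, of the picture: columns of its width, rows of its height, round what is visible of it).
- arm.place_of(picture, target): "position" ([column, row] as shares, 0 to 1, of the picture: columns of its width, rows of its height: a listed point, or the origin of a listed thing).
The state is a dict: "t": time; "q": joint angles; "qd": joint speeds; "joint_efforts": joint torques, N m; "eef_pos": TCP position; "ee_rot": TCP orientation; "force": force on the tool from outside, world axes, zero at the start; "moment": the same for the moment, N m; "width": finger opening in m.
Only numpy, scipy, OpenCV 4.12 (cv2) and the standard library are available. Lean on these libraries where they do the work, as an engineer would, in place of code of your own. Each camera call takes 0.05 s, during which the arm holds its last target. There are 200 camera calls.

TASK

The hand wheel of the green spice mill has just been refitted: turn it by its crank knob clockwise (seen from above) through at least one full turn to see that it runs free. Then pick up the red-gripped hub cap and press it straight down onto the stud in the middle of the wheel until it clicks over the catches, and keep pressing firmly after the click, with 10 N or more, so that the rubber seal under the cap stays squeezed by at least half its travel. Finish while still pressing the cap down, without letting go, and leave the jars, the mortar and the measuring spoon undisturbed.

Things in the scene. Friction and masses are not known exactly. Their poses are not given: they have to be found in the camera images.
- mill: Round green spice mill, fixed to the counter, base 148 mm across, with a steel hand wheel lying level on top; origin at the centre of its underside, z up along the wheel's axis. Its yaw is random, and with it the side on which the crank knob starts.
- wheel (a joint): Turn of the hand wheel about the mill's vertical axis in rad: 0 at the start, grows clockwise seen from above, no stop within two turns; light friction (about 1 N at the crank knob). A steel disc 160 mm across, 10 mm thick, top face 135 mm above the counter.
- crank_knob (a point): Centre of the top of the crank knob, a dark wooden upright cylinder 18 mm across, 36 mm tall, standing on the wheel's top face 63 mm from the axis; it goes round with the wheel and spins freely on its own pin. This point is 171 mm above the counter.
- stud_base (a point): Point on the mill's axis level with the wheel's top face (135 mm above the counter), z up; foot of the fixed stud. Cap mouth heights above this point: the lip meets the catches at about 21 mm, pushing past them takes 8 to 15 N, below about 14 mm the force drops and the catches pull the cap down (the click), and the mouth lands on the seal at about 7.5 mm.
- stud_tip (a point): Tip of the fixed steel stud on the mill's axis, 26 mm above the wheel's top face; 20 mm across, tapering to 12 mm over the last 6 mm. Four sprung brass catch balls (12 mm) stick out of its sides to 31 mm across, centres 17 mm above the wheel's top face; they give way inwards.
- seal (a joint): How far the black rubber seal ring round the foot of the stud (43 mm across) is squeezed down, in m: 0 free (its top 7.5 mm above the wheel's top face), 0.006 at its stop (top 1.5 mm above the wheel). It pushes back with about 2.8 N per mm.
- cap: Hub cap, loose, standing mouth down on the counter: steel cup 42 mm across, 30 mm tall, with a red cylindrical grip on its roof; 56 mm tall in all, 55 to 100 g. Origin at the centre of its mouth (underside), z up through the grip. Inside the mouth is a white snap lip with a 24 mm clear opening, its middle 3 mm above the mouth's edge.
- cap_grip (a point): Middle of the cap's red grip, a cylinder 24 mm across and 26 mm tall; this point is 43 mm above the cap's mouth. The steel roof beneath the grip, 30 mm above the mouth, is a shoulder 9 mm wide all round on which fingertips can push.
- mortar: Green mortar with its pestle leaning in it (one piece), 110 mm across, 120 mm tall with the pestle; bystander. Origin at the centre of its underside.
- jar_a: Closed glass jar with orange contents and a steel cap, 68 mm across, 105 mm tall; bystander. Origin at the centre of its underside.
- jar_b: Closed glass jar with brown contents and a steel cap, 68 mm across, 105 mm tall; bystander. Origin at the centre of its underside.
- spoon: Steel measuring spoon, 130 mm long, lying flat; bystander.
Things that resemble listed ones, but are neither listed nor needed, are in the scene too. What is meant by the cap is not blue, and is the larger of those in its own colour.

How it is judged:
By the outcome, as a careful person would: the job done as asked, in the order asked, and still so for the second after the job is handed in, while the arm keeps its last pose, push and grip.
It also fails if it takes over 69 s, if anything falls off the work surface, if the arm or the gripper's body presses on something with over 40 N, if the wrist force passes 120 N, or if a joint passes its speed limit or range.

## Working session

There is one attempt and no reset: what is moved stays moved. The work goes in short steps, Python scripts to look and compute and a shell command to move; the robot and the scene stay as the last step left them, time stands still between calls to the robot, and variables do not carry over. Pictures are saved under pics/ and viewed, about 8 in all and at most 12, crops included, and the job is handed in when it is done.

```bash
mkdir -p pics; cat > h.py <<'E'
import numpy as np,cv2
from station import arm
def w(p,u,v,z=None,d=None):
    """pixel -> world, at known height z or from depth d"""
    n=cv2.undistortPoints(np.array([[[u,v]]],float),p["mtx"],np.array(p["dist_coeffs"]))[0,0]
    r=np.array([n[0],-n[1],-1.]);T=np.array(p["pose"])
    dw=T[:3,:3]@r
    if z is not None: s=(z-T[2,3])/dw[2]
    else: s=p["range_z"][int(round(v)),int(round(u))] if d is None else d
    return T[:3,3]+s*dw
def save(p,n): cv2.imwrite("pics/"+n,p["frame"][:,:,::-1])
E
python3 - <<'E'
from h import *
print(arm.get_state())
for c in("top","scene"):
    p=arm.grab_frame(c);save(p,c+"1.png")
    for t,z in(("crank_knob",.171),("stud_tip",.161),("cap",0),("cap_grip",.043),("mortar",0),("jar_a",0),("spoon",0)):
        for r in arm.place_of(p,t)[:4]:
            u,v=r["position"][0]*640,r["position"][1]*400
            print(c,t,round(r["confidence"],2),round(u),round(v),w(p,u,v,z).round(3),w(p,u,v).round(3) if 0<=u<639 and 0<=v<399 else "")
E
```

```text
{'t': 0.0, 'q': array([-8.88905557e-01,  3.59382736e-01,  1.10632382e-02, -3.53531431e-04,
       -1.22411781e+00, -2.88078224e-01]), 'qd': array([ 6.66356881e-05,  1.03082115e-03,  1.39186747e-03,  5.67575279e-04,
       -2.74337246e-03, -5.28354656e-04]), 'joint_efforts': array([-8.32329042e-04, -5.82718527e+01,  2.93058944e+01,  6.99724227e+00,
        6.99079319e-03, -8.41330666e-05]), 'eef_pos': array([ 0.25877595, -0.62288909,  0.22562668]), 'ee_rot': array([1.65907691, 1.56912202, 2.05276906]), 'force': array([ 0.11248758, -0.08510084,  0.1709977 ]), 'moment': array([ 0.00341526,  0.05128832, -0.02644845]), 'width': 0.08772200662661224}
top crank_knob 0.41 310 265 [0.479 0.01  0.171] [0.479 0.01  0.171]
top stud_tip 0.85 321 238 [ 0.542 -0.014  0.161] [ 0.542 -0.014  0.157]
top cap 0.69 211 241 [0.533 0.281 0.   ] [0.532 0.272 0.034]
top cap 0.61 212 269 [0.456 0.274 0.   ] [0.459 0.263 0.045]
top cap 0.55 238 232 [0.559 0.209 0.   ] [0.556 0.198 0.057]
top cap_grip 0.6 239 235 [0.55  0.199 0.043] [0.549 0.196 0.058]
top cap_grip 0.56 211 269 [0.46  0.266 0.043] [0.46  0.266 0
[... 741 characters left out ...]
.274 0.012]
scene cap 0.71 441 294 [0.539 0.279 0.   ] [0.555 0.284 0.02 ]
scene cap_grip 0.81 448 279 [0.534 0.28  0.043] [0.544 0.283 0.055]
scene cap_grip 0.77 460 258 [0.469 0.267 0.043] [0.468 0.267 0.042]
scene cap_grip 0.74 404 264 [0.564 0.199 0.043] [0.568 0.201 0.049]
scene mortar 0.97 279 172 [ 0.508 -0.268  0.   ] [ 0.538 -0.226  0.036]
scene mortar 0.69 228 229 [ 0.741 -0.17   0.   ] [ 0.753 -0.142  0.028]
scene mortar 0.59 258 272 [ 0.766 -0.016  0.   ] [ 0.766 -0.016  0.   ]
scene jar_a 0.68 365 332 [0.71  0.227 0.   ] [0.729 0.24  0.04 ]
scene jar_a 0.59 229 231 [ 0.742 -0.164  0.   ] [ 0.751 -0.142  0.022]
scene spoon 0.9 256 272 [ 0.768 -0.019  0.   ] [ 0.771 -0.013  0.008]
```

```bash
python3 - <<'E'
import cv2,numpy as np
a=cv2.imread("pics/top1.png")[130:310,160:460];b=cv2.imread("pics/scene1.png")[120:360,180:500]
a=cv2.resize(a,(500,300),interpolation=cv2.INTER_CUBIC);b=cv2.resize(b,(400,300),interpolation=cv2.INTER_CUBIC)
cv2.imwrite("pics/c1.png",np.vstack([cv2.copyMakeBorder(a,0,0,0,0,0),cv2.copyMakeBorder(b,0,0,0,100,0)]))
E
```

```text
(no output)
```

View pics/c1.png

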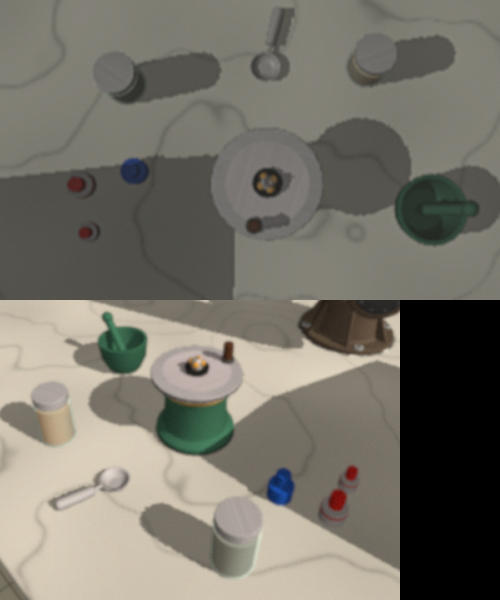

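The target is the larger red cap, about (206–211, 238) in the top view, next to the small red one at (212, 269) and the blue one at (239, 233). The knob is on the robot side of the wheel. I'll refine with depth next.

```bash
cat >> h.py <<'E'
from scipy.spatial.transform import Rotation as R
def cloud(p):
    d=p["range_z"];v,u=np.mgrid[0:400,0:640]
    n=cv2.undistortPoints(np.stack([u,v],-1).reshape(-1,1,2).astype(float),p["mtx"],np.array(p["dist_coeffs"])).reshape(400,640,2)
    c=np.stack([n[...,0]*d,-n[...,1]*d,-d],-1);T=np.array(p["pose"])
    X=c@T[:3,:3].T+T[:3,3];X[d==0]=np.nan
    return X
def circ(X,lo,hi,c,r):
    q=X.reshape(-1,3);m=(q[:,2]>lo)&(q[:,2]<hi)&(np.hypot(q[:,0]-c[0],q[:,1]-c[1])<r)
    (x,y),rad=cv2.minEnclosingCircle(q[m][:,:2].astype(np.float32));return np.round([x,y,rad,m.sum()],4),q[m].mean(0).round(4)
def st():
    s=arm.get_state();r=R.from_euler("xyz",s["ee_rot"]).as_matrix()
    print("t%.2f"%s["t"],"pos",s["eef_pos"].round(4),"F",s["force"].round(1),"w",round(s["width"],4),"x",r[:,0].round(3),"y",r[:,1].round(3),"q6",round(s["q"][5],2));return s
E
python3 - <<'E'
from h import *
st()
for c in("top","scene"):
    X=cloud(arm.grab_frame(c))
    print(c,"wheel",circ(X,.128,.14,(.543,-.01),.1))
    print(" knob",circ(X,.164,.18,(.483,.012),.03)," stud",circ(X,.152,.168,(.543,-.01),.025))
    print(" cap",circ(X,.012,.04,(.54,.283),.045),circ(X,.045,.07,(.54,.283),.045))
E
```

```text
t0.80 pos [ 0.259  -0.6233  0.2266] F [ 0.8 -0.3 -0.3] w 0.0874 x [ 0. -0. -1.] y [-0.384  0.923 -0.   ] q6 -0.29
top wheel (array([ 5.39e-01, -1.28e-02,  8.01e-02,  3.21e+03]), array([ 0.5393, -0.0129,  0.1357]))
 knob (array([4.78e-01, 4.90e-03, 8.20e-03, 4.80e+01]), array([0.4785, 0.0049, 0.171 ]))  stud (array([ 5.388e-01, -1.250e-02,  1.470e-02,  9.700e+01]), array([ 0.5387, -0.0125,  0.1571]))
 cap (array([5.313e-01, 2.826e-01, 2.140e-02, 1.410e+02]), array([0.5312, 0.2768, 0.0295])) (array([5.317e-01, 2.827e-01, 1.210e-02, 7.500e+01]), array([0.5312, 0.2815, 0.0554]))
scene wheel (array([ 5.409e-01, -1.280e-02,  8.110e-02,  2.400e+03]), array([ 0.5508, -0.005 ,  0.1345]))
 knob (array([4.825e-01, 7.200e-03, 7.700e-03, 4.700e+01]), array([0.4825, 0.0066, 0.169 ]))  stud (array([ 5.424e-01, -1.260e-02,  1.480e-02,  7.800e+01]), array([ 0.544 , -0.0105,  0.1559]))
 cap (array([5.343e-01, 2.829e-01, 2.160e-02, 3.230e+02]), array([0.5431, 0.2857, 0.0272])) (array([5.338e-01, 2.813e-01, 1.310e-02, 1.480e+02]), array([0.5368, 0.2834, 0.0541]))
```

```bash
python3 -m inch '.306 .874 0 0 0 0;.306 .874 0 0 0 0;.306 .874 0 0 0 0;.306 .874 0 0 0 0;.306 .874 0 0 0 0;.306 .874 0 0 0 0;.306 .874 0 0 0 0;.306 .874 0 0 0 0;.306 .874 0 0 0 0;.306 .874 0 0 0 0;.306 .874 0 0 0 0;.306 .874 0 0 0 0' 0.5 30
python3 -m inch '.306 .874 0 0 0 0;.306 .874 0 0 0 0;.306 .874 0 0 0 0;.306 .874 0 0 0 0;.306 .874 0 0 0 0;.306 .874 0 0 0 0;.306 .874 0 0 0 0;.306 .874 0 0 0 0;.306 .874 0 0 0 0;.306 .874 0 0 0 0;.306 .874 0 0 0 0;0 0 0 0 0 0'
python3 - <<'E'
from h import *
st();p=arm.grab_frame("wrist");save(p,"w1.png")
X=cloud(p);print("wheel",circ(X,.128,.14,(.54,-.013),.1),"knob",circ(X,.164,.18,(.48,.006),.03)," stud",circ(X,.152,.168,(.54,-.013),.025))
E
```

```text
t: 2.4
eef_pos: [0.3694, -0.3078, 0.2268]
ee_rot: [-0.747, 1.57, -0.353]
force: [0.8, -0.0, 1.2]
width: 0.0443
t: 3.9
eef_pos: [0.4707, -0.019, 0.2267]
ee_rot: [-0.098, 1.57, 0.298]
force: [-0.1, 0.3, -0.2]
width: 0.0435
t3.90 pos [ 0.4707 -0.019   0.2267] F [-0.1  0.3 -0.2] w 0.0435 x [ 0.  0. -1.] y [-0.386  0.923 -0.   ] q6 -1.55
wheel (array([ 5.340e-01, -1.240e-02,  7.950e-02,  9.095e+03]), array([ 0.5101, -0.0167,  0.1344])) knob (array([4.788e-01, 3.700e-03, 9.100e-03, 4.490e+02]), array([0.4781, 0.0035, 0.1697]))  stud (array([ 5.43e-01, -1.31e-02,  1.35e-02,  2.13e+02]), array([ 0.5455, -0.0114,  0.1559]))
```

View pics/w1.png

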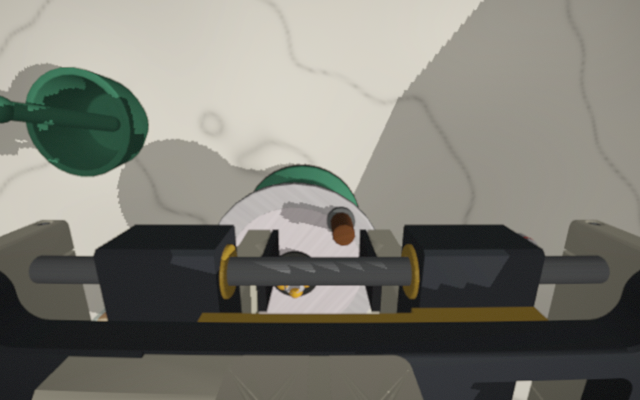

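The wrist view shows the knob at (343, 230), just ahead of the gap between the fingers, and the stud at (295, 275). Depth puts the knob at about (0.479, 0.0045). I'll centre on it, lower and grip.

```bash
python3 -m inch '.28 .78 0 0 0 0;0 0 0 0 0 0;0 0 -.9 0 0 0;0 0 -.9 0 0 0;0 0 -.5 0 0 0;0 0 -.4 0 0 0;0 0 0 0 0 0;0 0 0 0 0 0' && python3 -m inch '0 0 0 0 0 0;0 0 0 0 0 0;0 0 0 0 0 0;0 0 0 0 0 0;0 0 0 0 0 0;0 0 0 0 0 0' 0 30
python3 - <<'E'
from h import *
s=st()
c=np.array([.5405,-.0128])
v=np.array(s["eef_pos"][:2])-c;print("r",np.hypot(*v),"ang",np.degrees(np.arctan2(v[1],v[0])))
a0=np.arctan2(v[1],v[0]);pts=[np.array(s["eef_pos"][:2])]+[c+.063*np.array([np.cos(a0-np.radians(15*i)),np.sin(a0-np.radians(15*i))]) for i in range(1,28)]
for i,d in enumerate(np.diff(pts,axis=0)/.03): print("%.2f %.2f 0 0 0 0"%tuple(d),end=";" if (i+1)%12 else "\n")
E
```

```text
t: 4.95
eef_pos: [0.479, 0.0032, 0.1462]
ee_rot: [-0.222, 1.57, 0.171]
force: [-0.4, -0.1, 0.1]
width: 0.0436
t: 5.7
eef_pos: [0.4785, 0.0032, 0.1457]
ee_rot: [0.887, 1.571, 1.28]
force: [-2.0, 1.0, 4.4]
width: 0.0173
t5.70 pos [0.4785 0.0032 0.1457] F [-2.   1.   4.4] w 0.0173 x [ 0.  0. -1.] y [-0.384  0.923  0.   ] q6 -1.6
r 0.06405136028250645 ang 165.5468355482571
0.24 0.50 0 0 0 0;0.33 0.44 0 0 0 0;0.43 0.34 0 0 0 0;0.50 0.21 0 0 0 0;0.54 0.08 0 0 0 0;0.54 -0.07 0 0 0 0;0.51 -0.20 0 0 0 0;0.44 -0.33 0 0 0 0;0.34 -0.43 0 0 0 0;0.21 -0.50 0 0 0 0;0.08 -0.54 0 0 0 0;-0.07 -0.54 0 0 0 0
-0.20 -0.51 0 0 0 0;-0.33 -0.44 0 0 0 0;-0.43 -0.34 0 0 0 0;-0.50 -0.21 0 0 0 0;-0.54 -0.08 0 0 0 0;-0.54 0.07 0 0 0 0;-0.51 0.20 0 0 0 0;-0.44 0.33 0 0 0 0;-0.34 0.43 0 0 0 0;-0.21 0.50 0 0 0 0;-0.08 0.54 0 0 0 0;0.07 0.54 0 0 0 0
0.20 0.51 0 0 0 0;0.33 0.44 0 0 0 0;0.43 0.34 0 0 0 0;
```

```bash
python3 -m inch '.24 .5 0 0 0 0;.33 .44 0 0 0 0;.43 .34 0 0 0 0;.5 .21 0 0 0 0;.54 .08 0 0 0 0' && python3 -m inch '.54 -.07 0 0 0 0;.51 -.2 0 0 0 0;.44 -.33 0 0 0 0;.34 -.43 0 0 0 0;.21 -.5 0 0 0 0;.08 -.54 0 0 0 0;-.07 -.54 0 0 0 0;0 0 0 0 0 0'
```

```text
t: 6.32
eef_pos: [0.5408, 0.0498, 0.1457]
ee_rot: [-2.183, 1.569, -1.788]
force: [-2.2, -10.0, 6.7]
width: 0.0174
t: 7.32
eef_pos: [0.6003, -0.0295, 0.1457]
ee_rot: [2.799, 1.568, -3.092]
force: [-7.7, 1.2, 10.0]
width: 0.0174
```

```bash
python3 -m inch '-.2 -.51 0 0 0 0;-.33 -.44 0 0 0 0;-.43 -.34 0 0 0 0;-.5 -.21 0 0 0 0;-.54 -.08 0 0 0 0;-.54 .07 0 0 0 0' && python3 -m inch '-.51 .2 0 0 0 0;-.44 .33 0 0 0 0;-.34 .43 0 0 0 0;-.21 .5 0 0 0 0;-.08 .54 0 0 0 0;.07 .54 0 0 0 0;0 0 0 0 0 0' && python3 -m inch '.2 .51 0 0 0 0;.33 .44 0 0 0 0;.43 .34 0 0 0 0;.5 .21 0 0 0 0;0 0 0 0 0 0;0 0 0 0 0 0'
```

```text
t: 8.07
eef_pos: [0.5245, -0.0747, 0.1457]
ee_rot: [-2.084, 1.569, -1.691]
force: [0.3, -2.3, 5.1]
width: 0.0171
t: 8.95
eef_pos: [0.4788, 0.0038, 0.1457]
ee_rot: [2.47, 1.569, 2.865]
force: [-6.0, 2.4, 9.4]
width: 0.0173
t: 9.7
eef_pos: [0.5249, 0.0479, 0.1457]
ee_rot: [-0.493, 1.57, -0.099]
force: [1.6, -1.2, 5.7]
width: 0.0173
```

The turn came to about 420°. The TCP positions along it fit a circle centred on (0.5393, −0.0133), which agrees with the top camera. I'll release and move to the cap.

```bash
python3 -m inch '0 0 0 0 0 0;0 0 0 0 0 0;0 0 0 0 0 0;0 0 .9 0 0 0;0 0 .9 0 0 0;0 0 .9 0 0 0' 0.32 30 && python3 -m inch '0 .87 0 0 0 0;0 .87 0 0 0 0;0 .87 0 0 0 0;0 .87 0 0 0 0;0 .87 0 0 0 0;0 .87 0 0 0 0;0 .87 -.4 0 0 0;0 .87 -.9 0 0 0;0 0 -.9 0 0 0;0 0 0 0 0 0;0 0 0 0 0 0' 0.55
python3 - <<'E'
from h import *
st();p=arm.grab_frame("wrist");save(p,"w2.png")
X=cloud(p);print(" cap",circ(X,.02,.035,(.532,.2825),.035),circ(X,.045,.07,(.532,.2825),.035))
p=arm.grab_frame("top");X=cloud(p);print("knob",circ(X,.164,.18,(.525,.05),.03),"wheel",circ(X,.128,.14,(.54,-.013),.1),"stud",circ(X,.152,.168,(.54,-.013),.025))
E
```

```text
t: 10.45
eef_pos: [0.5233, 0.0479, 0.2272]
ee_rot: [2.655, 1.57, 3.049]
force: [0.2, -0.3, -0.0]
width: 0.0285
t: 11.82
eef_pos: [0.5239, 0.2568, 0.1611]
ee_rot: [-0.634, 1.57, -0.24]
force: [-0.4, -1.2, 0.5]
width: 0.0481
t11.82 pos [0.5239 0.2568 0.1611] F [-0.4 -1.2  0.5] w 0.0481 x [ 0. -0. -1.] y [-0.384  0.923 -0.   ] q6 -1.97
 cap (array([5.328e-01, 2.816e-01, 2.120e-02, 8.110e+02]), array([0.5273, 0.2779, 0.0286])) (array([5.329e-01, 2.816e-01, 1.200e-02, 5.650e+02]), array([0.5318, 0.2811, 0.0544]))
knob (array([5.241e-01, 4.870e-02, 8.800e-03, 4.800e+01]), array([0.524 , 0.0487, 0.1708])) wheel (array([ 5.387e-01, -1.250e-02,  8.030e-02,  3.214e+03]), array([ 0.5382, -0.0139,  0.1357])) stud (array([ 5.387e-01, -1.260e-02,  1.470e-02,  9.700e+01]), array([ 0.5387, -0.0125,  0.1571]))
```

View pics/w2.png

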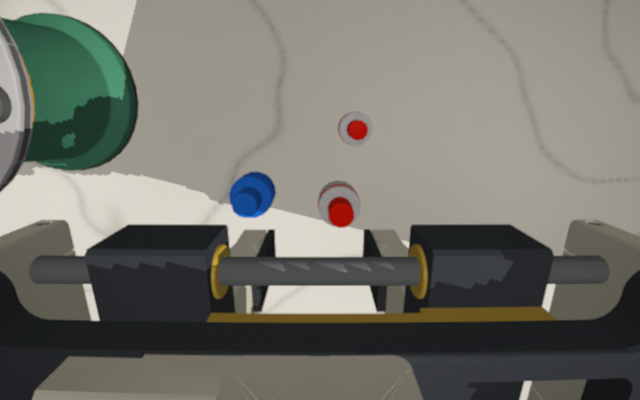

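The target cap is at (340, 205), the larger red one, nearer the gripper than the small red at (355, 128). Depth gives (0.5328, 0.2816), with its grip top at 0.055. I'll grasp it with the fingertips just above the shoulder.

```bash
python3 -m inch '.29 .83 0 0 0 0;0 0 0 0 0 0;0 0 -.9 0 0 0;0 0 -.9 0 0 0;0 0 -.9 0 0 0;0 0 -.7 0 0 0;0 0 -.5 0 0 0;0 0 -.38 0 0 0;0 0 0 0 0 0;0 0 0 0 0 0' && python3 -m inch '0 0 0 0 0 0;0 0 0 0 0 0;0 0 0 0 0 0;0 0 0 0 0 0;0 0 0 0 0 0;0 0 0 0 0 0' 0 45
python3 - <<'E'
from h import *
st()
E
```

```text
t: 13.18
eef_pos: [0.5326, 0.2818, 0.0329]
ee_rot: [0.262, 1.57, 0.656]
force: [0.8, -1.0, 0.4]
width: 0.048
t: 13.92
eef_pos: [0.5323, 0.2817, 0.0324]
ee_rot: [0.229, 1.57, 0.623]
force: [-1.0, 0.1, 3.0]
width: 0.0232
t13.93 pos [0.5323 0.2817 0.0324] F [-1.   0.1  3. ] w 0.0232 x [ 0.  0. -1.] y [-0.384  0.923  0.   ] q6 -1.99
```

```bash
python3 -m inch '0 0 .5 0 0 0;0 0 .9 0 0 0;0 0 .9 0 0 0;0 0 .9 0 0 0;0 0 .9 0 0 0;0 0 .9 0 0 0;0 0 .9 0 0 0;0 0 .5 0 0 0;0 0 0 0 0 0' && python3 -m inch '.02 -.89 0 0 0 0;.02 -.89 0 0 0 0;.02 -.89 0 0 0 0;.02 -.89 0 0 0 0;.02 -.89 0 0 0 0;.02 -.89 0 0 0 0;.02 -.89 0 0 0 0;.02 -.89 0 0 0 0;.02 -.89 0 0 0 0;.02 -.89 0 0 0 0;.02 -.93 0 0 0 0;0 0 0 0 0 0' && python3 -m inch '0 0 0 0 0 0;0 0 0 0 0 0;0 0 0 0 0 0'
python3 - <<'E'
from h import *
s=st()
for c in("scene","top"):
    p=arm.grab_frame(c);save(p,c+"3.png");X=cloud(p);z=s["eef_pos"][2]
    for n,lo,hi in(("steel",z-.028,z-.002),("stud",.152,.168)):
        try: print(c,n,circ(X,lo,hi,(.539,-.013),.03))
        except Exception as e: print(c,n,"none")
a=cv2.imread("pics/scene3.png")[60:240,240:480];cv2.imwrite("pics/s3.png",cv2.resize(a,(800,600),interpolation=cv2.INTER_CUBIC))
E
```

```text
t: 15.05
eef_pos: [0.5325, 0.2818, 0.2253]
ee_rot: [0.436, 1.569, 0.83]
force: [0.1, 0.1, -1.9]
width: 0.0231
t: 16.55
eef_pos: [0.5378, -0.0161, 0.2236]
ee_rot: [3.083, 1.57, -2.81]
force: [-0.9, 0.8, -1.3]
width: 0.0231
t: 16.92
eef_pos: [0.5388, -0.0129, 0.2241]
ee_rot: [2.185, 1.571, 2.58]
force: [-0.4, 0.5, -0.9]
width: 0.0231
t16.93 pos [ 0.5388 -0.0129  0.2241] F [-0.4  0.5 -0.9] w 0.0231 x [-0.  0. -1.] y [-0.384  0.923  0.   ] q6 -1.52
scene steel (array([ 5.422e-01, -9.800e-03,  2.130e-02,  2.690e+02]), array([ 0.552 , -0.0028,  0.2111]))
scene stud (array([ 5.42e-01, -1.31e-02,  1.44e-02,  7.80e+01]), array([ 0.5438, -0.0111,  0.156 ]))
top steel (array([0., 0., 0., 0.]), array([nan, nan, nan]))
top stud (array([0., 0., 0., 0.]), array([nan, nan, nan]))h.py:21: RuntimeWarning: Mean of empty slice.
  (x,y),rad=cv2.minEnclosingCircle(q[m][:,:2].astype(np.float32));return np.round([x,y,rad,m.sum()],4),q[m].mean(0).round(4)
  ret = um.true_divide(
```

View pics/s3.png

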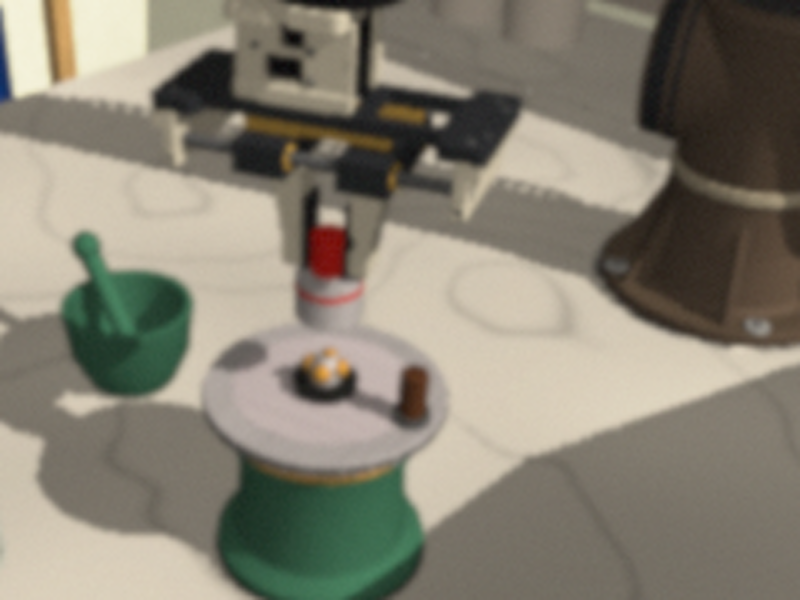

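The cap is held upright above the stud, and the knob is clear on the right at (413, 395). Before engaging, I'll check the lateral fit with a fixed-radius circle fit.

```bash
python3 -m inch '0 0 -.4 0 0 0;0 0 -.3 0 0 0;0 0 0 0 0 0;0 0 0 0 0 0;0 0 0 0 0 0'
python3 - <<'E'
from h import *
from scipy.optimize import least_squares as LS
s=st();z=s["eef_pos"][2]
def fit(q,r): return LS(lambda c:np.hypot(q[:,0]-c[0],q[:,1]-c[1])-r,[.54,-.013],loss="soft_l1",f_scale=.001).x.round(4)
A=[];B=[]
for _ in range(3):
    X=cloud(arm.grab_frame("scene")).reshape(-1,3);d=np.hypot(X[:,0]-.54,X[:,1]+.013)
    q=X[(X[:,2]>z-.027)&(X[:,2]<z-.006)&(d<.03)];A.append(fit(q,.021))
    w_=X[(X[:,2]>.12)&(X[:,2]<.1335)&(d>.07)&(d<.09)];B.append(fit(w_,.08))
print("cap",np.mean(A,0),len(q),"wheel rim",np.mean(B,0),len(w_))
E
```

```text
t: 17.65
eef_pos: [0.539, -0.0133, 0.2035]
ee_rot: [-0.198, 1.57, 0.195]
force: [-0.3, -0.1, -0.8]
width: 0.0228
t17.65 pos [ 0.539  -0.0133  0.2035] F [-0.3 -0.1 -0.8] w 0.0228 x [ 0.001  0.    -1.   ] y [-0.384  0.923 -0.   ] q6 -1.52
cap [ 0.5405 -0.0132] 175 wheel rim [ 0.54006667 -0.01346667] 260
```

The cap axis (0.5405, −0.0132) and the wheel axis (0.5401, −0.0135) agree to 0.5 mm. I'll press down in small steps.

```bash
python3 -m inch '0 0 -.15 0 0 0;0 0 -.15 0 0 0;0 0 -.15 0 0 0;0 0 -.1 0 0 0;0 0 0 0 0 0' - 60; python3 -m inch '0 0 -.1 0 0 0;0 0 0 0 0 0'; python3 -m inch '0 0 -.1 0 0 0;0 0 0 0 0 0';python3 -m inch '0 0 -.1 0 0 0;0 0 0 0 0 0'
```

```text
t: 18.42
eef_pos: [0.5393, -0.0135, 0.1872]
ee_rot: [-0.798, 1.57, -0.404]
force: [-0.9, -1.1, 3.7]
width: 0.0227
t: 18.68
eef_pos: [0.5398, -0.0136, 0.1852]
ee_rot: [-0.573, 1.568, -0.178]
force: [-1.8, -1.1, 8.7]
width: 0.0227
t: 18.92
eef_pos: [0.5393, -0.0135, 0.1815]
ee_rot: [-0.522, 1.569, -0.128]
force: [-0.5, -1.2, 4.0]
width: 0.0225
t: 19.18
eef_pos: [0.5381, -0.0134, 0.1761]
ee_rot: [2.688, 1.569, 3.081]
force: [2.9, -1.3, -10.0]
width: 0.0227
```

It clicked: the force went from +8.7 N to a pull of −10 N. I'll press on into the seal.

```bash
python3 -m inch '0 0 -.1 0 0 0;0 0 0 0 0 0'; python3 -m inch '0 0 -.1 0 0 0;0 0 0 0 0 0;0 0 0 0 0 0'; python3 -m inch '0 0 -.08 0 0 0;0 0 0 0 0 0;0 0 0 0 0 0'
```

```text
t: 19.42
eef_pos: [0.5387, -0.0134, 0.1746]
ee_rot: [3.118, 1.57, -2.771]
force: [0.9, -1.2, -1.3]
width: 0.0232
t: 19.8
eef_pos: [0.539, -0.0133, 0.1725]
ee_rot: [-0.322, 1.57, 0.072]
force: [-2.8, -1.2, 5.3]
width: 0.0226
t: 20.18
eef_pos: [0.5391, -0.0133, 0.1707]
ee_rot: [-0.387, 1.569, 0.007]
force: [-4.4, 0.7, 9.9]
width: 0.0225
```

```bash
python3 -m inch '0 0 -.08 0 0 0;0 0 0 0 0 0;0 0 0 0 0 0'; python3 -m inch '0 0 -.08 0 0 0;0 0 0 0 0 0;0 0 0 0 0 0;0 0 0 0 0 0'
python3 - <<'E'
from h import *
s=st();p=arm.grab_frame("scene");save(p,"scene4.png")
a=cv2.imread("pics/scene4.png")[60:240,240:480];cv2.imwrite("pics/s4.png",cv2.resize(a,(800,600),interpolation=cv2.INTER_CUBIC))
X=cloud(p).reshape(-1,3);d=np.hypot(X[:,0]-.54,X[:,1]+.013)
q=X[(X[:,2]>.137)&(X[:,2]<.163)&(d<.03)];print(len(q),np.percentile(q[:,2],[1,99]))
E
```

```text
t: 20.55
eef_pos: [0.5393, -0.0133, 0.169]
ee_rot: [-0.412, 1.569, -0.017]
force: [-6.2, 0.6, 15.3]
width: 0.0232
t: 21.05
eef_pos: [0.5396, -0.0134, 0.1686]
ee_rot: [-0.425, 1.567, -0.03]
force: [-12.9, 3.3, 29.7]
width: 0.0228
t21.05 pos [ 0.5396 -0.0134  0.1686] F [-12.9   3.3  29.7] w 0.0228 x [ 0.004 -0.    -1.   ] y [-0.385  0.923 -0.002] q6 -1.52
198 [0.13734681 0.16198001]
```

View pics/s4.png

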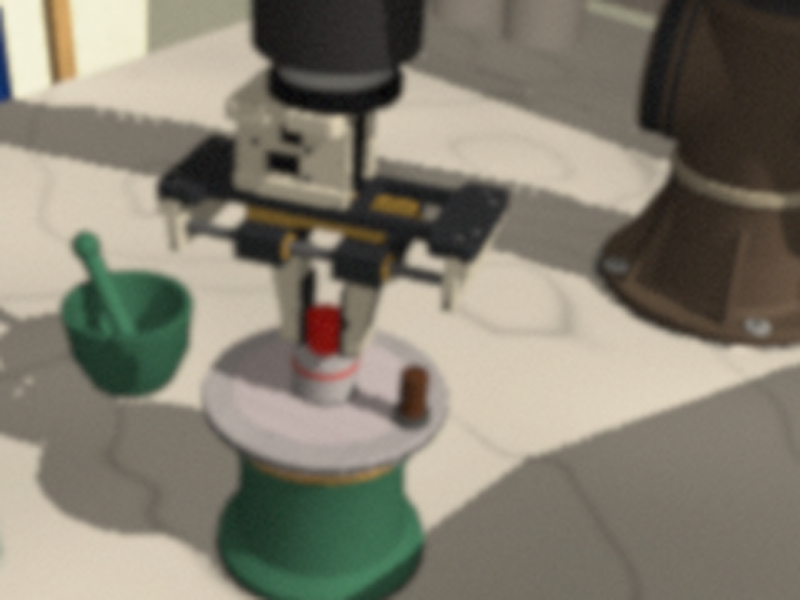

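The cap is fully down on the wheel. At 30 N the seal has reached its stop, so I'll ease off slightly to a firm push, check and hand in.

```bash
python3 -m inch '0 0 .04 0 0 0;0 0 0 0 0 0;0 0 0 0 0 0;0 0 0 0 0 0'
```

```text
t: 21.6
eef_pos: [0.5394, -0.0133, 0.1687]
ee_rot: [-0.409, 1.568, -0.015]
force: [-9.1, 1.4, 21.8]
width: 0.0225
```

```bash
python3 -m inch '0 0 0 0 0 0;0 0 0 0 0 0;0 0 0 0 0 0;0 0 0 0 0 0' && python3 - <<'E'
from h import *
p=arm.grab_frame("top")
for t in("mortar","jar_a","spoon"):
    for r in arm.place_of(p,t)[:2]:
        u,v=r["position"][0]*640,r["position"][1]*400;print(t,round(r["confidence"],2),w(p,u,v,0).round(3))
st();arm.job_done()
E
```

```text
t: 22.1
eef_pos: [0.5394, -0.0133, 0.1687]
ee_rot: [-0.395, 1.568, -0.001]
force: [-8.8, 2.3, 22.0]
width: 0.0224
mortar 0.63 [ 0.504 -0.262  0.   ]
jar_a 0.86 [0.692 0.222 0.   ]
jar_a 0.55 [ 0.749 -0.168  0.   ]
spoon 0.9 [ 0.773 -0.017  0.   ]
t22.30 pos [ 0.5394 -0.0133  0.1687] F [-9.2  1.7 21.3] w 0.0229 x [ 0.003 -0.    -1.   ] y [-0.385  0.923 -0.001] q6 -1.52
the job is handed in; nothing more can be done
```

The job is done and handed in at about 22 s, with the arm still gripping the cap and pressing it down.

- **Wheel:** I gripped the crank knob and turned it clockwise about 420°. The sideways force stayed around 10 N or less wherever I read it, and the top camera afterwards found the knob where a turn of that size would leave it.
- **Cap:** I picked up the larger red cap, lined it up with the wheel axis to about 0.5 mm, and pressed it straight down. It clicked over the catches: the force rose to about 9 N, then swung to a 10 N pull.
- **Final push:** It was a steady 21–22 N downward at handover. The fingertip height puts the cap's mouth about 1.5 mm above the wheel, so the seal should be at or near its stop. I worked this out from arm height and force, not from a direct view of the seal.
- **Sideways load:** About 9 N of sideways force remained on the cap while pressing.
- **Bystanders:** In the last top picture the mortar and one jar read exactly as before. The other jar differed by about 10 mm and the spoon by 7 mm. I take that as error in the networks' readings, because the arm never came near either.

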